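# Pin the column carriage to its rail with a quarter-turn thumbscrew

## Robot

A 6-joint arm with a two-finger parallel gripper is mounted at the origin on the work surface. World frame = base frame: x ahead of the robot, y to its left, z up, the work surface at z = 0. Lengths are in mm, angles in rad, forces in N, time in s.
With the tool pointing down it reaches from about 275 to 1000 mm from the base axis. Payload 8.4 kg.
Tool frame: the origin (TCP) lies between the finger pads; the fingertips stand r.nose_length ahead of it and the grasp point (between the pads) lies 8 mm behind it (r.nose_length is the distance from the TCP to the fingertips, in mm); y points along the fingers, x is the direction in which the jaws open and shut, and the axes are right-handed (so a half turn about y gives the same grasp; the last joint's range is limited). The gripper opens to 85 mm and grips with 20 to 120 N. Pads are 22 mm wide; open, the fingers measure 114 mm over their backs; the gripper's body (76 mm by 85 mm) begins 54 mm behind the grasp point. The pads swing forward as they close: fully open they stand 13 mm farther back than shut.
Start: joints at [-1.102, 0.353, 1.633, -0, 1.155, -0.002], TCP at [283.499, -557.007, 242.281] pointing down, gripper open.
Joint ranges: [-2.63, 2.63], [-0.92, 2.1], [0.06, 2.66], [-1.3, 4.44], [0, 2.69], [-3.02, 3.02]. Speed limits (rad/s): [2.22, 2.22, 2.79, 3.14, 3.14, 3.14].

## Interface

Orientations are given as [roll, pitch, yaw] about the fixed x, y, z axes, in that order (R = Rz(yaw) Ry(pitch) Rx(roll)).
In Python, from rig import r, cams, order gives the robot as it stands. The module is installed in compiled form; this text tells all that it offers.
- The arm moves only by the shell command python3 -m crank 'ROWS' [FORCE]. ROWS is JSON, a list of rows, each a list of 7 numbers: the turn, a rotation vector about the tool's x, y, z in degrees, then the shift along the tool's x, y, z in cm, then the opening, from -1 (shut) to 1 (fully open). A call has exactly 10 rows; each row shifts and turns the pose as measured when the row begins, along the tool's axes as they then stand; what a row does not reach is not made up. A row lasts 1/12 s, in which the tool goes at most 41.7 mm and 7.16 degrees, less where a joint would pass 70% of its speed; a pose out of reach is approached as far as the arm can. A call with a gripper value outside its range is refused whole. The fingers move at their own pace and stop on an object; FORCE is the grip in N (left out, the last holds). Time passes only in rows, so rows that do not move let the fingers close, or fill a call up. It gives the time, the measured TCP pose, the force and the opening at its end, in the units of the state.
- r.sense(): the state, without advancing time (a new reading comes with each control period).
- cams.grab_frame(name): name is "side" or "top" or "wrist"; returns the picture (400x640x3 uint8, blue, green, red); there is no depth.
- cams.camera_info(name): a dict with "intrinsics" (3x3 intrinsics, pixels), "view" (4x4, takes a point from world to camera coordinates); the wrist camera has in their place "hand_eye" (4x4, takes a point from camera to tool coordinates, whose origin is the TCP and whose axes are the tool frame's). Camera axes: x right, y up, looking along -z (the intrinsics and any distortion apply to the point x, -y, -z); pixel columns grow to the right and rows downward; lengths in mm; the calibration is good to about 2 mm. A picture is of the moment at which its call begins: read the wrist's pose just before it. camera_info takes no time and is no camera call.
- order.sign_off(): hands the job in, once; it reports no verdict.
The state is a dict: "clock": time; "qpos": joint angles; "qvel": joint speeds; "joint_efforts": joint torques, N m; "eef_pos": TCP position; "tcp_rot": TCP orientation; "contact_force": force on the tool from outside, world axes, zero at the start; "wrist_torque": the same for the moment, N m; "opening": opening from 0.0 (shut) to 1.0 (fully open).
Only numpy, scipy, OpenCV 4.12 (cv2) and the standard library are available. Lean on these libraries where they do the work, as an engineer would, in place of code of your own. Each camera call takes 0.05 s, during which the arm holds its last target.

## Task

Fasten the chromatography column's carriage to its mounting rail: slide the carriage until its hole lies over the hidden hole in the strip below, feeling for it with the thumbscrew, pass the thumbscrew down through both holes until its wings lie fully home on the carriage's spring washer, and turn it a quarter turn clockwise (seen from above) to its stop under the two keepers, then let go. Work gently: never lean on the thumbscrew, carriage or rail with more than 25 N, and leave the vial rack, bottle and beaker where they stand.

Things in the scene. Friction and masses are not known exactly. Their poses are not given: they have to be found in the camera images.
- base: Fixed aluminium mounting rail on the bench, 100 x 270 mm, 35 mm high. Origin: centre of its underside; y runs along the rail, z up. A closed channel along its middle holds a dark steel nut strip on springs: it does not move along the rail, but gives way downwards by about 0.4 mm per newton after the first 1 N, 5 mm at most (about 15 N), then it is hard. The carriage slides on top of it.
- rail_middle (a point): Middle of the rail (black ticks on both edges), at the strip's top face, 34 mm above the bench. The strip has one through hole, 11.5 mm diameter, on the rail's centre line, hidden under the carriage. Where along the rail is not measured: anywhere up to 12 mm to either side of this point in y. The strip is closed everywhere else.
- carriage (a joint): Position of the carriage along the rail's y, m; 0 when its hole is over the rail's middle. It starts 25 to 45 mm to the -y side; range -0.05 to 0.035. It slides against about 2 N of friction and stays where it is left. A screw in its hole can drag it along.
- carriage_hole (a point): Centre of the carriage's 13 mm through hole, at the top face of its grey plate (70 x 140 mm, 8 mm thick, top 44 mm above the bench, underside 2 mm above the strip), on the rail's centre line. A square spring washer (24 mm, 13.5 mm hole) round it stands 3 mm proud and sinks 0.4 mm per N. Axes as the rail's. Steel column along y, 52 mm to -x, 23 mm above the plate at most.
- keepers (a point): Point midway between the two steel keepers, 4 mm above the plate on the hole's axis. They stand 13 to 27 mm from it to +x and to -x, 20 mm long in y, 14.5 mm high, open towards the hole, roof underside 10.5 mm above the plate. Wings that lie along y at first turn clockwise (from above) under both roofs until they lie along x and meet stop walls; anticlockwise is blocked.
- pull_tab (a point): Top of the carriage's pull tab: 26 mm in x, 10 mm thick in y, 24 mm high above the plate, 60 mm to the -y side of the hole.
- screw_grip (a point): Quarter-turn thumbscrew, 55 to 90 g, upright in the stand at any yaw; this point is the middle of its black paddle handle, on its axis. Paddle: 26 mm wide along its x, 12 mm thick along its y, 32 mm high, rounded. Grip point above the bench: 106 mm when the shank's foot rests on the strip, 89 mm when home (wings just on the washer; 86 mm, washer pressed flat). A half turn about z looks the same.
- screw_wings (a point): Underside of the thumbscrew's wings, on its axis, 42 mm below the grip point. Wings: a bar 40 mm long along its x (as the paddle), 9 mm wide, 5 mm thick; above it a neck of 15 mm diameter, up to the paddle 23 mm above this point. Below: a smooth shank, 10 mm diameter, 30 mm long, its foot bevelled to 8 mm over the last 1.5 mm.
- stand: Fixed white block 70 x 70 x 42 mm with a 14 mm hole, 36 mm deep, in its middle, in which the thumbscrew waits, wings on the top face. Origin: centre of its underside.
- rack: Bystander: loose blue vial rack 70 x 70 mm, 47 mm high with its vials. Origin: centre of underside.
- bottle: Bystander: amber bottle, 68 mm diameter, 150 mm high. Origin: centre of underside.
- beaker: Bystander: open glass beaker, 70 mm diameter, 90 mm high. Origin: centre of underside.
Things that resemble listed ones, but are neither listed nor needed, are in the scene too. Of the things that look like the part that bears screw_grip, the largest one is meant.

How it is judged (in metres and radians):
On the way, in this order (a step that is already met when the one before it is completed fails the run):
1. the thumbscrew stands fully home through the carriage and the strip, its wings along the rail, not yet turned under the keepers (z of screw_grip in the frame of base between 0.083 and 0.092 m and horizontal distance between screw_grip and carriage_hole below 0.004 m and angle between screw_grip's own z axis and vertical below 0.12 rad and angle between the x axis of screw_grip and the x axis of base, either way round above 0.6 rad), for 0.1 s.
2. the thumbscrew, still home, is turned under the keepers (z of screw_grip in the frame of base between 0.083 and 0.092 m and horizontal distance between screw_grip and carriage_hole below 0.004 m and angle between screw_grip's own z axis and vertical below 0.12 rad and angle between the x axis of screw_grip and the x axis of base, either way round below 0.3 rad), for 0.1 s.
At the end, for the whole second after the job is handed in: The thumbscrew is home through both holes (grip point 83 to 92 mm above the rail's underside, within 4 mm of the carriage hole's axis, tilt under 0.12 rad), its wings across the rail under the keepers within 0.30 rad, at rest and released (all of step 2 and linear speed of screw below 0.02 m/s and not (contact force between the fingers and screw above 0.1 N)); the robot touches nothing.
It fails at once if the thumbscrew is pushed against the carriage, strip or rail with more than 25 N (contact force between screw and base above 25 N).
It fails at once if the rack is moved more than 15 mm or tipped (distance of rack from where it was at the start of the episode above 0.015 m or angle between rack's own z axis and vertical above 0.3 rad).
It fails at once if the bottle is moved more than 15 mm or tipped (distance of bottle from where it was at the start of the episode above 0.015 m or angle between bottle's own z axis and vertical above 0.3 rad).
It fails at once if the beaker is moved more than 15 mm or tipped (distance of beaker from where it was at the start of the episode above 0.015 m or angle between beaker's own z axis and vertical above 0.3 rad).
It fails at once if the arm or fingers push the carriage or rail with more than 25 N (contact force between any of the fingers, the arm and base above 25 N).
It also fails if it takes over 72 s, if anything falls off the work surface, if the arm or the gripper's body presses on something with over 40 N, if the wrist force passes 120 N, or if a joint passes its speed limit or range.

## Working session

There is one attempt and no reset: what is moved stays moved. The work goes in short steps, Python scripts to look and compute and a shell command to move; the robot and the scene stay as the last step left them, time stands still between calls to the robot, and variables do not carry over. Pictures are saved under pics/ and viewed, and the job is handed in when it is done.

```bash
mkdir -p pics
python3 - <<'E'
from rig import r,cams,order
import cv2,numpy as np
np.set_printoptions(precision=4,suppress=True)
print(r.sense(), r.nose_length)
for n in ["side","top","wrist"]:
    i=cams.camera_info(n); print(n,i)
    cv2.imwrite(f"pics/{n}0.png",cams.grab_frame(n))
E
```

```text
{'clock': 0.0, 'qpos': array([-1.1024,  0.3536,  1.6342,  0.    ,  1.1552, -0.0024]), 'qvel': array([-0.0013, -0.0009, -0.0004, -0.0004, -0.0009,  0.0007]), 'joint_efforts': array([ -0.0003, -60.5248, -34.2061,   0.0001,   0.0094,   0.    ]), 'eef_pos': array([ 283.2802, -556.5836,  241.5619]), 'tcp_rot': array([-1.5708,  0.0014, -1.1   ]), 'contact_force': array([ 0.7164, -0.1669,  0.4633]), 'wrist_torque': array([-0.0584, -0.0459, -0.0591]), 'opening': 0.9959795835075295} 11.0
side {'intrinsics': array([[502.4658,   0.    , 319.9692],
       [  0.    , 502.4658, 196.6906],
       [  0.    ,   0.    ,   1.    ]]), 'view': array([[  -0.9133,   -0.4068,   -0.0188,  505.4779],
       [   0.2017,   -0.492 ,    0.8469, -238.3057],
       [  -0.3538,    0.7697,    0.5314, -917.7258],
       [   0.    ,    0.    ,    0.    ,    1.    ]])}
top {'intrinsics': array([[469.5217,   0.    , 320.8303],
       [  0.    , 469.5217, 199.545 ],
       [  0.    ,   0.    ,   1.    ]]), 'view': array([[  -0.0372,   -0.9993,    0.0018,  -72.386 ],
       [   0.975 ,   -0.0359,    0.2193, -624.4453],
       [  -0.2191,    0.0099,    0.9757, -937.5177],
       [   0.    ,    0.    ,    0.    ,    1.    ]])}
wrist {'intrinsics': array([[349.5319,   0.    , 320.3321],
       [  0.    , 349.5319, 198.2413],
       [  0.    ,   0.    ,   1.    ]]), 'hand_eye': array([[   1.    ,    0.0009,   -0.0012,    0.3645],
       [  -0.0014,    0.257 ,   -0.9664, -132.593 ],
       [  -0.0005,    0.9664,    0.257 ,   64.5967],
       [   0.    ,    0.    ,    0.    ,    1.    ]])}
```

View pics/top0.png

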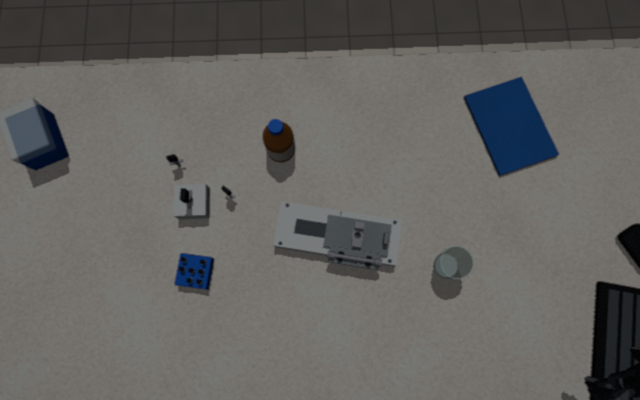

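View pics/side0.png

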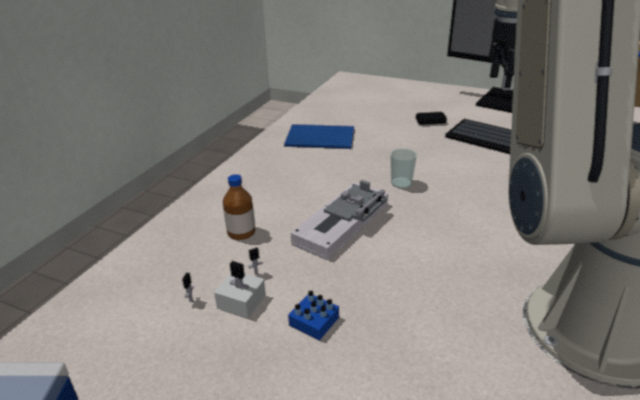

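View pics/wrist0.png

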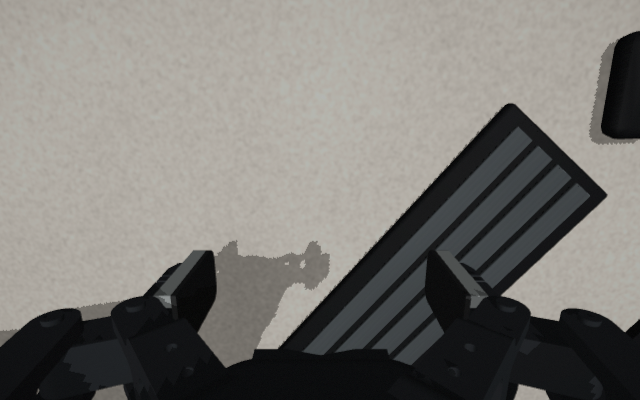

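```bash
cat > h.py <<'E'
from rig import r,cams,order
import cv2,numpy as np
np.set_printoptions(precision=2,suppress=True)
from scipy.spatial.transform import Rotation as Ro
def ray(name,px,eef=None,rot=None):
    i=cams.camera_info(name);K=i["intrinsics"]
    d=np.array([(px[0]-K[0,2])/K[0,0],-(px[1]-K[1,2])/K[1,1],-1.])
    if name=="wrist":
        T=np.eye(4);T[:3,:3]=Ro.from_euler('xyz',rot).as_matrix();T[:3,3]=eef
        M=T@i["hand_eye"]
    else: M=np.linalg.inv(i["view"])
    return M[:3,3],M[:3,:3]@d
def onz(name,px,z,eef=None,rot=None):
    o,d=ray(name,px,eef,rot); return o+d*(z-o[2])/d[2]
def proj(name,p,eef=None,rot=None):
    i=cams.camera_info(name);K=i["intrinsics"]
    if name=="wrist":
        T=np.eye(4);T[:3,:3]=Ro.from_euler('xyz',rot).as_matrix();T[:3,3]=eef
        V=np.linalg.inv(T@i["hand_eye"])
    else: V=i["view"]
    c=V[:3,:3]@np.array(p,float)+V[:3,3]
    return np.array([K[0,2]+K[0,0]*c[0]/-c[2],K[1,2]-K[1,1]*c[1]/-c[2]])
def st():
    s=r.sense(); return s["eef_pos"],s["tcp_rot"],s
E
python3 - <<'E'
from h import *
t=cv2.imread("pics/top0.png")
a=cv2.resize(t[140:300,160:300],None,fx=4,fy=4,interpolation=cv2.INTER_CUBIC)
b=cv2.resize(t[190:280,260:420],None,fx=5,fy=5,interpolation=cv2.INTER_CUBIC)
cv2.imwrite("pics/a.png",a[:600]*1);cv2.imwrite("pics/b.png",b)
for nm,px,z in [("stand",(191,200),42),("rack",(195,271),40),("bottle",(277,125),150),("beaker",(447,265),90),("railL1",(286,204),35),("rail2",(280,245),35),("rail3",(397,222),35),("rail4",(390,264),35)]:
    print(nm,onz("top",px,z))
E
```

```text
stand [636.99 190.09  42.  ]
rack [481.6  178.48  40.  ]
bottle [762.36 -11.03 150.  ]
beaker [ 470.71 -346.95   90.  ]
railL1 [621.79 -18.34  35.  ]
rail2 [531.2   -3.41  35.  ]
rail3 [ 572.38 -261.12   35.  ]
rail4 [ 481.39 -239.37   35.  ]
```

View pics/a.png

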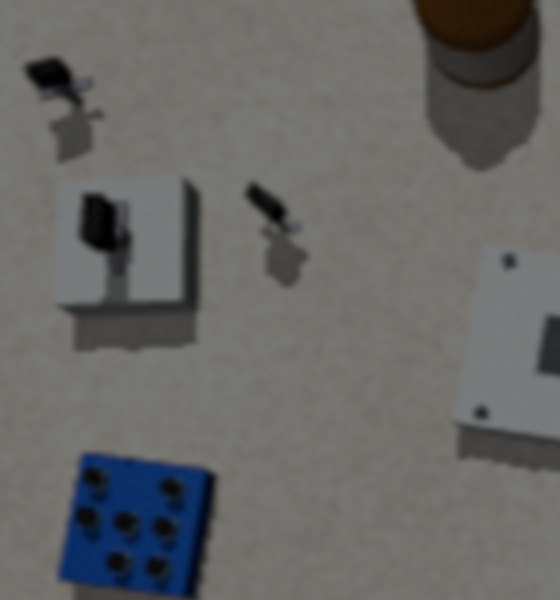

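View pics/b.png

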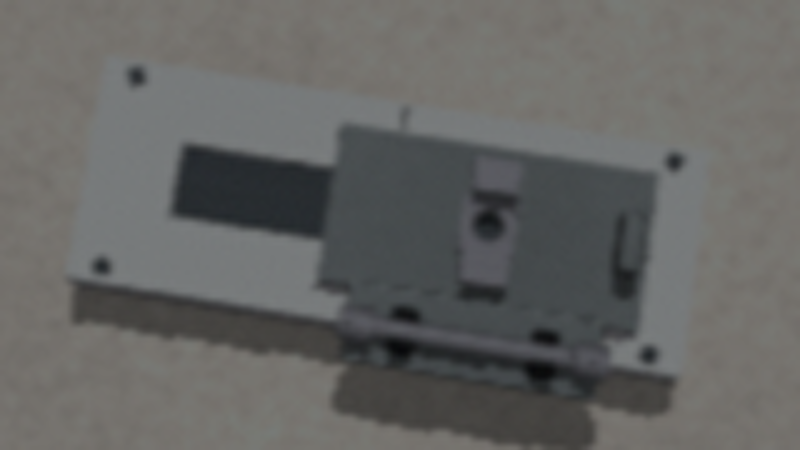

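```bash
python3 -m crank '[[0,0,0,-2.5,0,3.2,1],[0,0,0,-2.5,0,3.2,1],[0,0,0,-2.5,0,3.2,1],[0,0,0,-2.5,0,3.2,1],[0,0,0,-2.5,0,3.2,1],[0,0,0,-2.5,0,3.2,1],[0,0,0,-2.5,0,3.2,1],[0,0,0,-2.5,0,3.2,1],[0,0,0,-2.5,0,3.2,1],[0,0,0,-2.5,0,3.2,1]]'
```

```text
clock: 0.98
eef_pos: [455.8, -184.0, 239.0]
tcp_rot: [-1.573, 0.0, -1.112]
contact_force: [0.6, -1.1, 0.1]
opening: 1.002
```

```bash
python3 - <<'E'
from h import *
e,ro,s=st(); print(e,ro)
cv2.imwrite("pics/w1.png",cams.grab_frame("wrist"))
np.savez("w1.npz",e=e,ro=ro)
E
python3 -m crank '[[0,0,0,-2.5,0,3.3,1],[0,0,0,-2.5,0,3.3,1],[0,0,0,-2.5,0,3.3,1],[0,0,0,-2.5,0,3.3,1],[0,0,0,-2.5,0,3.3,1],[0,0,0,-2.5,0,3.3,1],[0,0,0,-2.5,0,3.3,1],[0,0,0,-2.5,0,3.3,1],[0,0,0,-2.5,0,3.3,1],[0,0,0,-1.5,0,1.8,1]]'
python3 - <<'E'
from h import *
e,ro,s=st(); print(e,ro)
cv2.imwrite("pics/w2.png",cams.grab_frame("wrist"))
np.savez("w2.npz",e=e,ro=ro)
E
```

```text
[ 455.82 -183.99  238.96] [-1.57  0.   -1.11]
clock: 1.87
eef_pos: [629.6, 178.3, 238.2]
tcp_rot: [-1.571, 0.001, -1.108]
contact_force: [0.1, -0.1, -0.1]
opening: 0.998
[629.55 178.29 238.24] [-1.57  0.   -1.11]
```

View pics/w1.png

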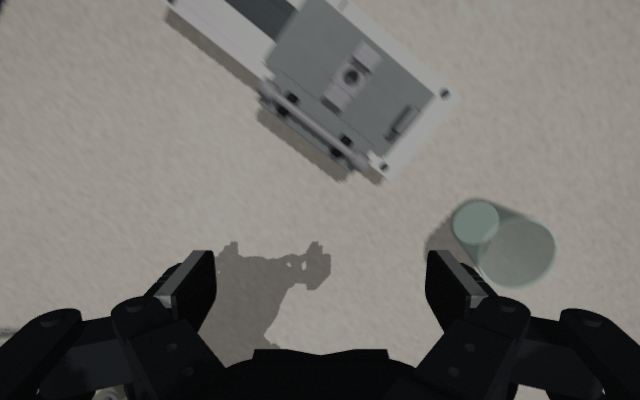

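View pics/w2.png

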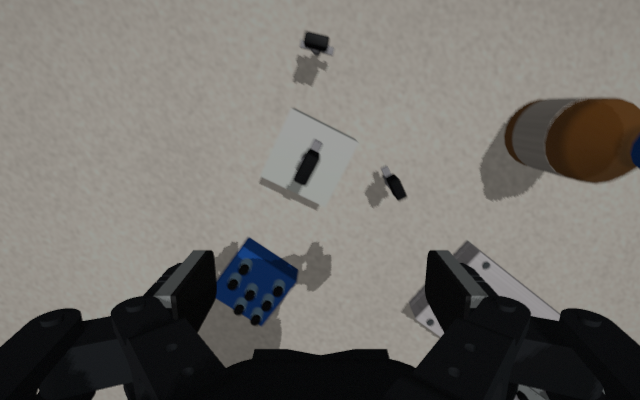

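Run:
```python
from h import *
im=cv2.imread("pics/w2.png");d=np.load("w2.npz")
c=im[90:220,240:380]
cv2.imwrite("pics/w2c.png",cv2.resize(c,None,fx=4,fy=4,interpolation=cv2.INTER_CUBIC))
m=(im.max(2)<45).astype(np.uint8)
m[:100]=0;m[220:]=0;m[:,:250]=0;m[:,350:]=0
n,l,s_,cen=cv2.connectedComponentsWithStats(m)
for i in range(1,n):
  if s_[i][4]>30:
    pts=np.argwhere(l==i)[:,::-1].astype(np.float32)
    rr=cv2.minAreaRect(pts);print(s_[i],cen[i],rr)
    B=cv2.boxPoints(rr)
    for z in (100,116): print(z,[onz("wrist",b,z,d['e'],d['ro'])[:2] for b in B], onz("wrist",rr[0],z,d['e'],d['ro']))
print(onz("wrist",(309,160),42,d['e'],d['ro']))
g=im[90:220,240:380].max(2)
print(proj("wrist",(637,190,42),d['e'],d['ro']))
```

```text
[295 150  24  34 437] [306.53 166.57] ((306.2000427246094, 166.60000610351562), (13.416407585144043, 34.882659912109375), 26.56505012512207)
100 [array([627.19, 201.21]), array([654.79, 200.93]), array([654.76, 190.56]), array([627.04, 190.6 ])] [641.11 195.84 100.  ]
116 [array([630.76, 201.53]), array([656.73, 201.26]), array([656.71, 191.51]), array([630.62, 191.55])] [643.86 196.47 116.  ]
[638.   193.91  42.  ]
[312.25 162.76]
```

View pics/w2c.png

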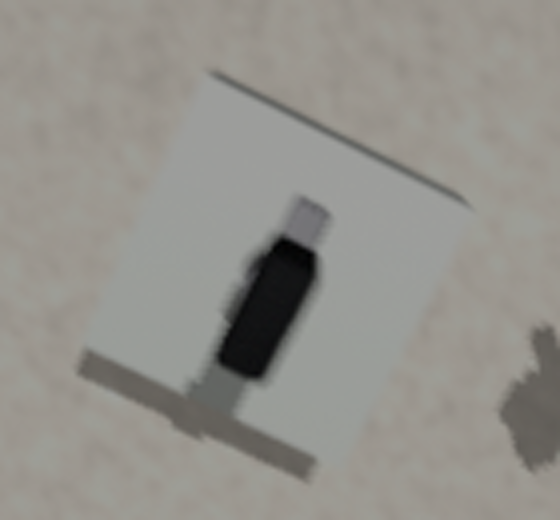

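Run:
```python
from h import *
d=np.load("w2.npz");P=[onz("wrist",(240+x/4-.4,90+y/4-.4),42,d['e'],d['ro']) for x,y in [(210,75),(468,205),(316,462),(85,350)]]
print(np.array(P),np.mean(P,0))
# wing tips in crop ~ (312,203) far end centre top z 47
print(onz("wrist",(240+312/4,90+203/4),47,d['e'],d['ro']))
d=np.load("w1.npz");im=cv2.imread("pics/w1.png")
cv2.imwrite("pics/w1c.png",cv2.resize(im[0:190,160:470],None,fx=2.5,fy=2.5,interpolation=cv2.INTER_CUBIC))
e,ro,s=st();
```

```text
[[673.67 228.43  42.  ]
 [673.93 162.03  42.  ]
 [602.29 166.05  42.  ]
 [602.63 227.99  42.  ]] [638.13 196.12  42.  ]
[658.42 194.49  47.  ]
```

View pics/w1c.png

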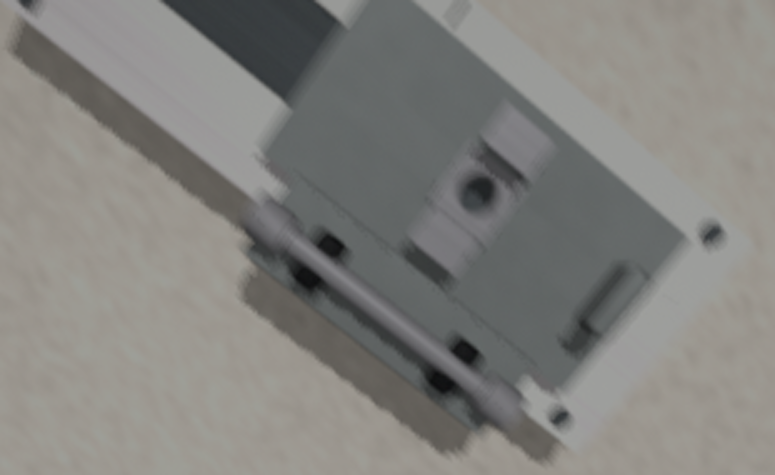

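```bash
python3 -m crank '[[0,0,0,-1.1,0,1.55,1],[0,6.6,0,0,1.35,0,1],[0,6.6,0,0,1.35,0,1],[0,6.6,0,0,1.35,0,1],[0,6.6,0,0,1.35,0,1],[0,0,0,0,1.35,0,1],[0,0,0,0,1.35,0,1],[0,0,0,0,1.3,0,1],[0,0,0,0,1.3,0,1],[0,0,0,0,0,0,1]]'
python3 - <<'E'
from h import *
e,ro,s=st(); print(e,ro)
cv2.imwrite("pics/w3.png",cams.grab_frame("wrist"))
np.savez("w3.npz",e=e,ro=ro)
E
```

```text
clock: 2.75
eef_pos: [639.2, 201.0, 123.3]
tcp_rot: [-1.574, 0.002, -1.585]
contact_force: [-0.1, -0.2, -0.3]
opening: 1.0
[639.15 200.99 123.34] [-1.57  0.   -1.59]
```

View pics/w3.png

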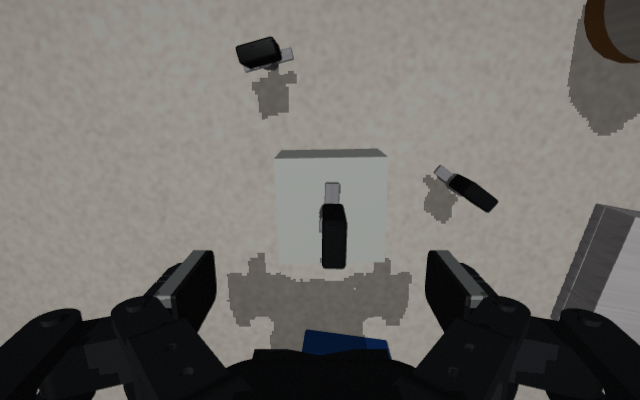

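Run:
```python
from h import *
d=np.load("w3.npz");a=(d['e'],d['ro'])
print([onz("wrist",p,42,*a)[:2] for p in [(276,158),(388,157),(278,262),(388,262)]])
print("paddle -x end top",onz("wrist",(334,268),99,*a),"edges",onz("wrist",(322,266),99,*a),onz("wrist",(346,266),99,*a))
print("wing +x tip",onz("wrist",(332,183),47,*a))
print("+x end top?",onz("wrist",(334,208),98,*a))
```

```text
[array([672.96, 227.17]), array([672.56, 158.41]), array([603.44, 229.16]), array([602.37, 155.94])]
paddle -x end top [626.74 193.86  99.  ] edges [627.9  199.73  99.  ] [627.73 187.98  99.  ]
wing +x tip [657.85 193.02  47.  ]
+x end top? [657.15 193.68  98.  ]
```

```bash
python3 -m crank '[[0,0,0,0.75,0.6,0,1],[0,-0.7,0,0,1.1,0,1],[0,0,0,0,1.1,0,1],[0,0,0,0,1.1,0,1],[0,0,0,0,0.8,0,1],[0,0,0,0,0,0,0],[0,0,0,0,0,0,-0.3],[0,0,0,0,0,0,-0.5],[0,0,0,0,0,0,-0.6],[0,0,0,0,0,0,-0.6]]' 60
python3 - <<'E'
from h import *
e,ro,s=st(); print(e,ro)
cv2.imwrite("pics/w4.png",cams.grab_frame("wrist"))
E
```

```text
clock: 3.63
eef_pos: [641.3, 193.2, 74.8]
tcp_rot: [-1.569, 0.003, -1.571]
contact_force: [-0.8, 0.5, -0.5]
opening: 0.297
[641.26 193.15  74.83] [-1.57  0.   -1.57]
```

View pics/w4.png

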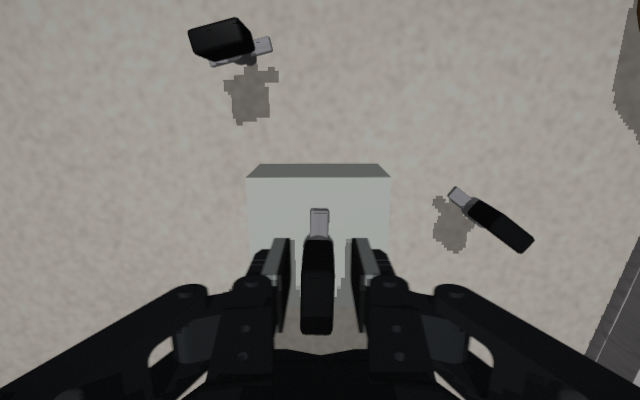

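Run:
```python
from h import *
e,ro,s=st();a=(e,ro)
for p,z in [((317,333),98),((318,240),98),((319,209),47),((319,236),47)]: print(p,onz("wrist",p,z,*a))
```

```text
(317, 333) [626.73 193.71  98.  ]
(318, 240) [662.59 193.25  98.  ]
(319, 209) [658.29 193.23  47.  ]
(319, 236) [644.51 193.26  47.  ]
```

```bash
python3 -m crank '[[0,0,0,0,0,-0.22,-0.6],[0,0,0,0,0,0,-1],[0,0,0,0,0,0,-1],[0,0,0,0,0,0,-1],[0,0,0,0,0,0,-1],[0,0,0,0,0,0,-1],[0,0,0,0,-0.1,0,-1],[0,0,0,0,-0.3,0,-1],[0,0,0,0,-0.5,0,-1],[0,0,0,0,-0.5,0,-1]]' 80
```

```text
clock: 4.52
eef_pos: [638.6, 193.2, 90.1]
tcp_rot: [-1.569, 0.003, -1.571]
contact_force: [-0.1, -0.5, -0.9]
opening: 0.127
```

Run:
```python
from h import *
d=np.load("w1.npz");a=(d['e'],d['ro'])
f=lambda x,y:(160+x/2.5-.3,y/2.5-.3)
print("hole w1",onz("wrist",f(478,193),47,*a))
print("hole top",onz("top",(260+488/5-.4,190+225/5-.4),47))
g=lambda x,y:(260+x/5-.4,190+y/5-.4)
C=[onz("top",g(*p),35)[:2] for p in [(105,60),(708,152),(678,377),(72,278)]]
print("rail corners top",C,"centre",np.mean(C,0))
T=onz("top",g(405,112),35);print("tick top",T)
# carriage corners z44
print("tab",onz("top",g(632,240),68), onz("wrist",f(618,300),68,*a))
print("tick w1", onz("wrist",f(455,12),35,*a))
# rail long edge in w1: +x side line
print("w1 edge corner",onz("wrist",f(745,232),35,*a), onz("wrist",f(575,445),35,*a))
c=np.array(C)
for p,q in ((1,0),(2,3)):
    v=c[q]-c[p];print(np.linalg.norm(v),np.degrees(np.arctan2(v[1],v[0]))-90)
for p,q in ((3,0),(2,1)):
    v=c[q]-c[p];print(np.linalg.norm(v),np.degrees(np.arctan2(v[1],v[0])))
# plate corners
P=[onz("wrist",f(*p),44,*a)[:2] for p in [(688,238),(560,390)]];print("plate",P)
print("plate top",[onz("top",g(*p),44)[:2] for p in [(345,125),(657,172),(640,335),(320,288)]])
```

```text
hole w1 [ 547.62 -169.49   47.  ]
hole top [ 546.01 -171.2    47.  ]
rail corners top [array([627.68,  -6.49]), array([ 576.49, -270.67]), array([ 478.84, -250.41]), array([531.25,   9.62])] centre [ 553.56 -129.49]
tick top [ 599.3  -138.34   35.  ]
tab [ 534.36 -229.79   68.  ] [ 536.03 -227.08   68.  ]
tick w1 [ 598.08 -135.28   35.  ]
w1 edge corner [ 580.38 -264.6    35.  ] [ 482.66 -247.5    35.  ]
269.09644428585483 -10.965092964894211
265.2602126265647 -11.394658162046966
97.76222958397814 -9.484087903658953
99.72699204509074 -11.721748570309114
plate [array([ 567.78, -244.41]), array([ 499.42, -229.7 ])]
plate top [array([ 592.73, -111.41]), array([ 566.94, -246.2 ]), array([ 496.6 , -233.97]), array([521.83, -97.75])]
```

```bash
python3 -m crank '[[0,0,0,0,-3,0,-1],[0,0,0,0,-3,0,-1],[0,0,0,0,-1.5,0,-1],[0,0,0,3,0,-0.8,-1],[0,0,0,4,0,-1,-1],[0,0,0,4,0,-1,-1],[0,0,0,4,0,-1,-1],[0,0,0,4,0,-1,-1],[0,0,0,4,0,-1,-1],[0,0,0,4,0,-1,-1]]'
python3 -m crank '[[0,-7,0,3,0,-0.8,-1],[0,-7,0,2,0,-0.5,-1],[0,-7,0,0,0,0,-1],[0,-7,0,0,0,0,-1],[0,-7,0,0,0,0,-1],[0,-7,0,0,0,0,-1],[0,-7,0,0,0,0,-1],[0,-7,0,0,0,0,-1],[0,-7,0,0,0,0,-1],[0,-7,0,0,0,0,-1]]'
```

```text
clock: 5.35
eef_pos: [575.1, -75.2, 175.0]
tcp_rot: [-1.553, 0.008, -1.56]
contact_force: [0.7, -0.9, 0.1]
opening: 0.126
clock: 6.18
eef_pos: [561.9, -139.3, 181.8]
tcp_rot: [-1.56, -0.022, -0.312]
contact_force: [-0.7, -0.4, -0.1]
opening: 0.123
```

```bash
cat >> h.py <<'E'
def go(p,yaw):
    e,ro,s=st();R=Ro.from_euler('xyz',ro)
    D=Ro.from_euler('xyz',[-np.pi/2,0,yaw])
    print("e",e,"ro",np.round(ro,4),"F",s["contact_force"],"turn",np.degrees((R.inv()*D).as_rotvec()),"shift cm",R.inv().apply(np.array(p)-e)/10)
E
python3 - <<'E'
from h import *
e,ro,s=st();a=(e,ro);np.savez("w5.npz",e=e,ro=ro)
im=cams.grab_frame("wrist");cv2.imwrite("pics/w5.png",im)
go((547,-170,165),-0.194)
E
```

```text
e [ 562.03 -139.35  181.95] ro [-1.56 -0.02 -0.3 ] F [ 1.41 -0.38 -0.32] turn [-0.53 -6.23  1.34] shift cm [-0.56  1.65 -3.39]
```

View pics/w5.png

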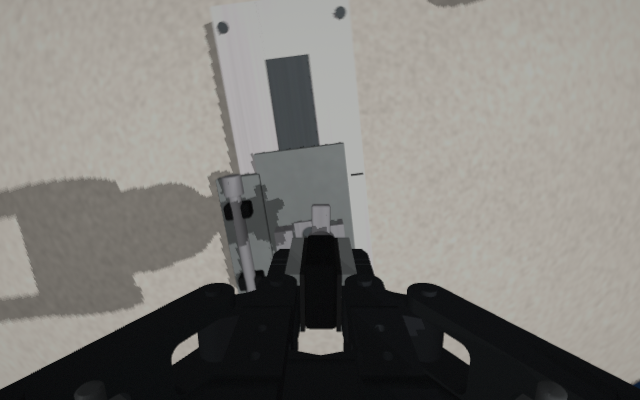

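```bash
python3 -m crank '[[-0.5,-6.2,1.3,-0.03,0.3,-3.2,-1],[0,0,0,0,0.2,-3,-1],[0,0,0,0,0.2,-2,-1],[0,0,0,0,0,0,-1],[0,0,0,0,0,0,-1],[0,0,0,0,0,0,-1],[0,0,0,0,0,0,-1],[0,0,0,0,0,0,-1],[0,0,0,0,0,0,-1],[0,0,0,0,0,0,-1]]'
python3 - <<'E'
from h import *
e,ro,s=st();a=(e,ro);np.savez("w6.npz",e=e,ro=ro)
im=cams.grab_frame("wrist");cv2.imwrite("pics/w6.png",im)
cv2.imwrite("pics/t6.png",cams.grab_frame("top"))
go((547,-170,165),-0.194)
E
```

```text
clock: 7.07
eef_pos: [543.5, -218.2, 178.2]
tcp_rot: [-1.57, -0.004, -0.206]
contact_force: [0.1, -0.9, -0.8]
opening: 0.129
e [ 543.48 -218.4   178.18] ro [-1.57 -0.   -0.21] F [ 0.44  0.32 -0.8 ] turn [-0.05 -0.68  0.25] shift cm [-0.65  1.32  4.81]
```

View pics/w6.png

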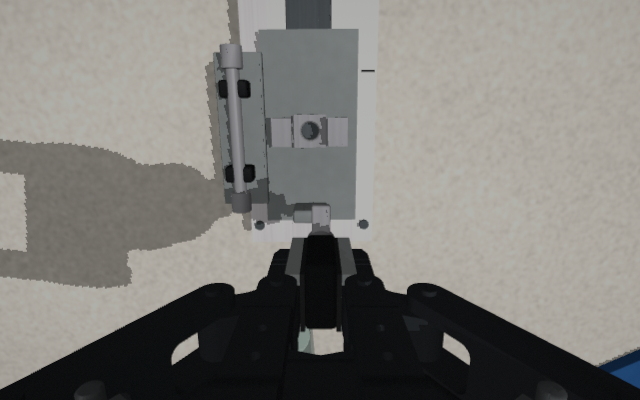

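Run:
```python
from h import *
im=cv2.imread("pics/w6.png");cv2.imwrite("pics/w6c.png",cv2.resize(im[20:240,220:390],None,fx=3.5,fy=3.5,interpolation=cv2.INTER_CUBIC)[:600])
c=im[110:152,288:334];cv2.imwrite("pics/w6d.png",cv2.resize(c,None,fx=12,fy=12,interpolation=cv2.INTER_CUBIC))
d=np.load("w6.npz");a=(d['e'],d['ro'])
# edges of plate at several rows via gray gradient
g=cv2.cvtColor(im,cv2.COLOR_BGR2GRAY)
print(g[60,245:385:1]);print(g[180,330:375])
```

```text
[117 117 117 117 117 118 118 119 118 119 118 118 118 118 118 116  98  82
 118 117 118 118 118 118 118 118 117 117 117 117 117 117 116 116 116 116
 116 117 117 117 116 116 116 117 117 117 118 117 117 116 116 117 117 118
 118 119 120 120 121 121 120 119 119 119 119 119 119 119 118 119 118 118
 118 118 119 118 118 119 119 120 119 120 120 120 120 120 120 120 119 119
 119 119 119 120 120 120 121 121 121 122 122 121 121 121 121 121 120 121
 120 121 121 121 131 167 177 177 177 177 177 177 177 177 177 177 177 176
 177 177 176 177 177 176 172 169 169 169 170 169 169 168]
[116 116 117 116 116 116 116 116 116 116 116 116 116 116 116 116 116 117
 117 117 117 117 117 117 118 130 171 179 179 179 179 179 179 179 179 179
 179 179 179 179 179 179 179 177 172]
```

View pics/w6c.png

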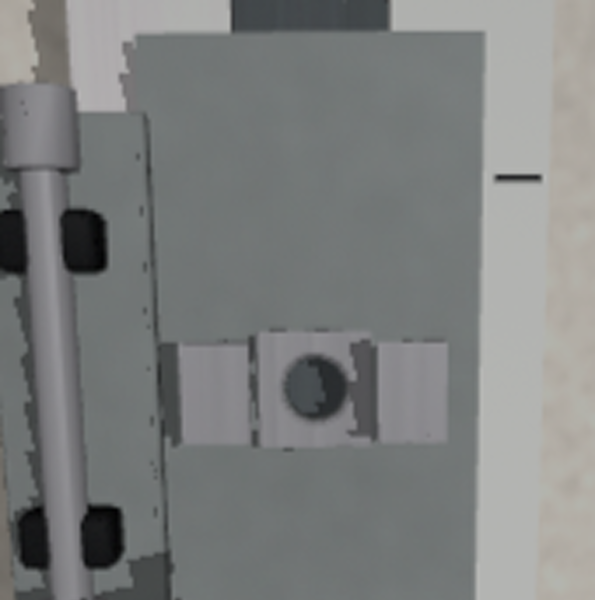

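View pics/w6d.png

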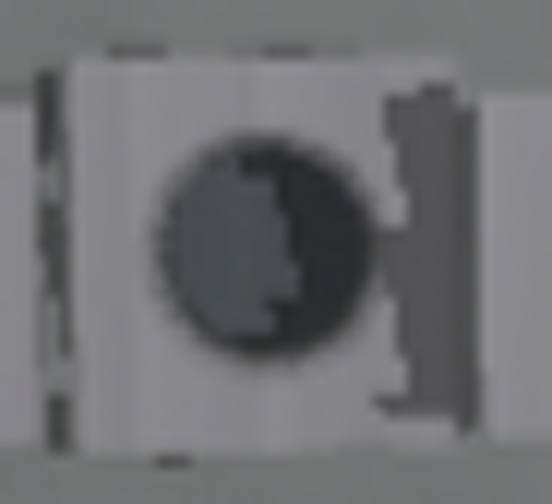

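Run:
```python
from h import *
d=np.load("w6.npz");a=(d['e'],d['ro'])
h=onz("wrist",(309.6,130.1),47,*a);print("hole",h)
f=lambda x,y:(220+x/3.5-.36,20+y/3.5-.36)
# right plate edge z44
A=onz("wrist",f(485,35),44,*a);B=onz("wrist",f(475,595),44,*a);print("plate edge",A,B,np.degrees(np.arctan2(*(A-B)[:2])))
ax=np.array([np.sin(.194),np.cos(.194),0])
nx=np.array([np.cos(.194),-np.sin(.194),0])
print("edge offset from hole along rail x",(A-h)@nx,(B-h)@nx)
print("rail right edge",[onz("wrist",f(*p),35,*a) for p in [(553,30),(540,595)]])
t=onz("wrist",f(518,178),35,*a);print("tick",t,"rail y of hole rel tick",(h-t)@ax,"x",(h-t)@nx)
# wing tip: predicted for axis exactly at TCP
R=Ro.from_euler('xyz',d['ro'])
for zt in (19.,20.,21.): print(zt,proj("wrist",d['e']+R.apply([0,29,zt]),*a),proj("wrist",d['e']+R.apply([4.5,29,zt]),*a),proj("wrist",d['e']+R.apply([-4.5,29,zt]),*a))
im=cv2.imread("pics/w6.png");cv2.imwrite("pics/w6e.png",cv2.resize(im[195:245,290:350],None,fx=12,fy=12,interpolation=cv2.INTER_CUBIC))
```

```text
hole [ 546.02 -171.32   47.  ]
plate edge [ 593.96 -110.83   44.  ] [ 571.29 -223.84   44.  ] 11.342107824202252
edge offset from hole along rail x 35.38104524538428 34.92493247839314
rail right edge [array([ 609.18, -111.27,   35.  ]), array([ 586.58, -229.28,   35.  ])]
tick [ 597.16 -138.25   35.  ] rail y of hole rel tick -42.307887784631525 x -43.81185998487533
19.0 [320.19 202.82] [329.56 202.81] [310.82 202.83]
20.0 [320.19 200.81] [329.57 200.8 ] [310.8  200.82]
21.0 [320.19 198.8 ] [329.59 198.79] [310.79 198.81]
```

View pics/w6e.png

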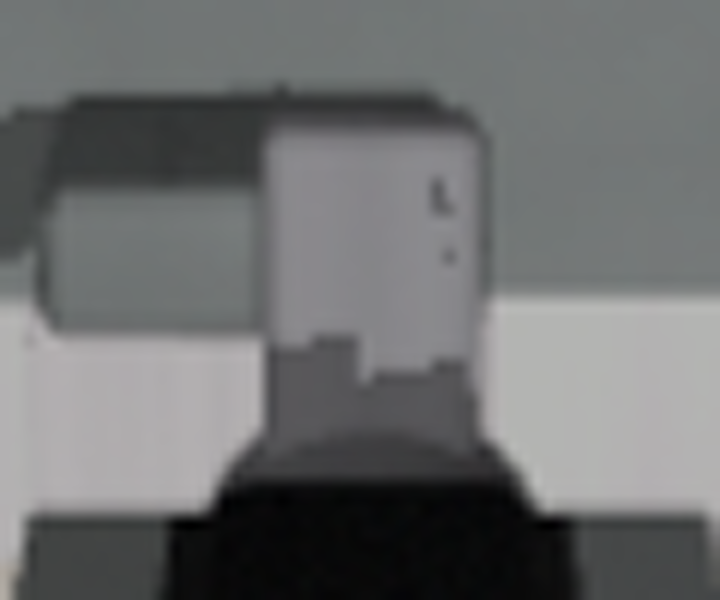

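Run:
```python
from h import *
go((546.3,-170,122),-0.196)
```

```text
e [ 543.48 -218.4   178.18] ro [-1.57 -0.   -0.21] F [ 0.44  0.32 -0.8 ] turn [-0.05 -0.57  0.25] shift cm [-0.74  5.62  4.79]
```

```bash
python3 -m crank '[[0,-0.6,0.25,-0.37,0,2.4,-1],[0,0,0,-0.37,0,2.4,-1],[0,0,0,0,1.1,0,-1],[0,0,0,0,1.2,0,-1],[0,0,0,0,1.2,0,-1],[0,0,0,0,1.0,0,-1],[0,0,0,0,0.6,0,-1],[0,0,0,0,0.4,0,-1],[0,0,0,0,0,0,-1],[0,0,0,0,0,0,-1]]'
python3 - <<'E'
from h import *
go((546.3,-170,118),-0.196)
E
```

```text
clock: 8.0
eef_pos: [546.0, -169.9, 117.8]
tcp_rot: [-1.571, 0.0, -0.196]
contact_force: [-0.6, -0.9, -0.0]
opening: 0.13
e [ 545.99 -169.86  117.79] ro [-1.57  0.   -0.2 ] F [-0.59 -0.9  -0.01] turn [ 0.    0.03 -0.02] shift cm [ 0.03 -0.02 -0.01]
```

Run:
```python
from h import *
im=cams.grab_frame("side");w=cams.grab_frame("wrist")
u=proj("side",(546,-170,60)).astype(int);print(u)
a=cv2.resize(im[u[1]-40:u[1]+40,u[0]-50:u[0]+50],None,fx=6,fy=6,interpolation=cv2.INTER_CUBIC)
b=cv2.resize(w[150:260,270:370],None,fx=4,fy=4,interpolation=cv2.INTER_CUBIC)
cv2.imwrite("pics/s7.png",a);cv2.imwrite("pics/w7.png",b)
```

```text
[351 194]
```

View pics/s7.png

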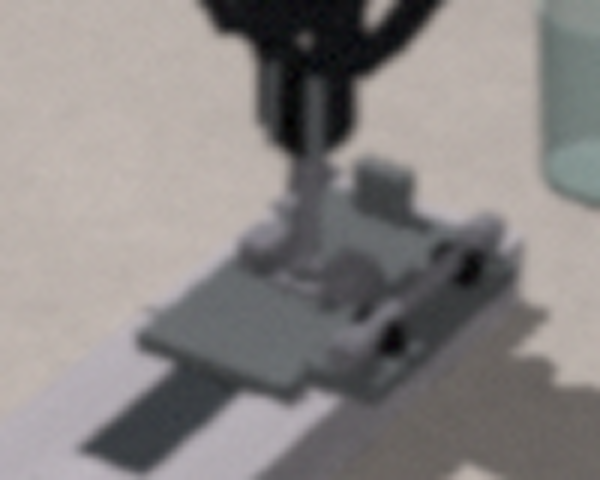

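View pics/w7.png

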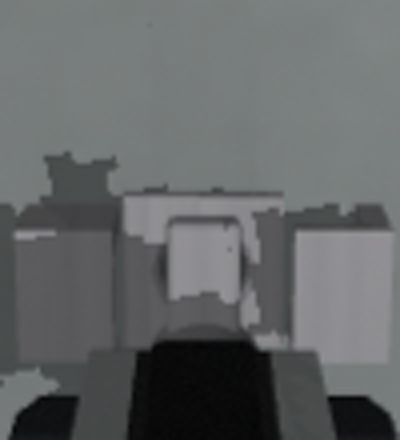

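```bash
python3 -m crank '[[0,0,0,0,0.15,0,-1],[0,0,0,0,0.15,0,-1],[0,0,0,0,0.15,0,-1],[0,0,0,0,0.15,0,-1],[0,0,0,0,0.15,0,-1],[0,0,0,0,0.15,0,-1],[0,0,0,0,0.15,0,-1],[0,0,0,0,0.15,0,-1],[0,0,0,0,0.1,0,-1],[0,0,0,0,0,0,-1]]'
```

```text
clock: 8.93
eef_pos: [547.4, -170.3, 105.9]
tcp_rot: [-1.571, -0.004, -0.196]
contact_force: [-0.4, 0.3, -0.8]
opening: 0.125
```

```bash
python3 -m crank '[[0,0,0,-0.04,0.12,0,-1],[0,0,0,-0.04,0.12,0,-1],[0,0,0,-0.02,0.12,0,-1],[0,0,0,0,0.12,0,-1],[0,0,0,0,0.1,0,-1],[0,0,0,0,0.1,0,-1],[0,0,0,0,0.08,0,-1],[0,0,0,0,0.08,0,-1],[0,0,0,0,0.05,0,-1],[0,0,0,0,0,0,-1]]'
```

```text
clock: 9.77
eef_pos: [546.6, -170.2, 96.5]
tcp_rot: [-1.571, -0.004, -0.196]
contact_force: [-1.5, 1.1, 3.5]
opening: 0.129
```

```bash
python3 -m crank '[[0,0,0,0,-0.2,0,-1],[0,0,0,0,-0.1,0.1,-1],[0,0,0,0,0,0.35,-1],[0,0,0,0,0,0.35,-1],[0,0,0,0,0,0.35,-1],[0,0,0,0,0,0.35,-1],[0,0,0,0,0,0.35,-1],[0,0,0,0,0,0.35,-1],[0,0,0,0,0,0.35,-1],[0,0,0,0,0,0.2,-1]]'
python3 - <<'E'
from h import *
e,ro,s=st()
ax=np.array([np.sin(.197),np.cos(.197)]);nx=np.array([ax[1],-ax[0]])
print("along",(e[:2]-[546.6,-170.2])@ax,"across",(e[:2]-[546.6,-170.2])@nx)
go((547,-170,98),-0.196)
E
```

```text
clock: 10.6
eef_pos: [552.4, -141.6, 99.7]
tcp_rot: [-1.573, -0.005, -0.195]
contact_force: [-0.2, -2.3, 0.2]
opening: 0.127
along 29.15004890327861 across 0.13728526438501376
e [ 552.44 -141.64   99.75] ro [-1.57 -0.   -0.2 ] F [-0.25 -2.35  0.18] turn [0.14 0.06 0.28] shift cm [ 0.01  0.18 -2.89]
```

```bash
python3 -m crank '[[0.14,0,0.28,0,0.15,0,-1],[0,0,0,0,0.15,0,-1],[0,0,0,0,0.03,0.06,-1],[0,0,0,0,0.03,0.06,-1],[0,0,0,0,0.03,0.06,-1],[0,0,0,0,0.03,0.06,-1],[0,0,0,0,0.03,0.06,-1],[0,0,0,0,0.03,0.06,-1],[0,0,0,0,0.03,0.06,-1],[0,0,0,0,0.03,0.06,-1]]'
python3 - <<'E'
from h import *
e,ro,s=st()
ax=np.array([np.sin(.197),np.cos(.197)]);nx=np.array([ax[1],-ax[0]])
print("along",(e[:2]-[546.6,-170.2])@ax,"across",(e[:2]-[546.6,-170.2])@nx)
E
```

```text
clock: 11.43
eef_pos: [552.9, -139.6, 96.1]
tcp_rot: [-1.575, 0.001, -0.194]
contact_force: [-3.5, -4.6, 5.3]
opening: 0.127
along 31.236856989992898 across 0.1971404033580782
```

```bash
cat > p.py <<'E'
from h import *
e,ro,s=st()
ax=np.array([np.sin(.197),np.cos(.197)]);nx=np.array([ax[1],-ax[0]])
print("along",(e[:2]-[546.6,-170.2])@ax,"across",(e[:2]-[546.6,-170.2])@nx,"F along",s["contact_force"][:2]@ax,"across",s["contact_force"][:2]@nx,"turn to upright:");go((553,-139,98),-0.197)
E
python3 -m crank '[[0,0,0,0,0.02,0.1,-1],[0,0,0,0,0.02,0.1,-1],[0,0,0,0,0.02,0.1,-1],[0,0,0,0,0.02,0.1,-1],[0,0,0,0,0.02,0.1,-1],[0,0,0,0,0.02,0.1,-1],[0,0,0,0,0.02,0.1,-1],[0,0,0,0,0.02,0.1,-1],[0,0,0,0,0.02,0.1,-1],[0,0,0,0,0.02,0.1,-1]]'; python3 p.py
```

```text
clock: 12.27
eef_pos: [553.8, -134.7, 96.1]
tcp_rot: [-1.582, 0.0, -0.194]
contact_force: [-2.1, -4.8, 4.7]
opening: 0.124
along 36.208410822760776 across 0.1503421340298607 F along -5.0840318295121625 across -1.1749944204205336 turn to upright:
e [ 553.83 -134.72   96.11] ro [-1.58  0.   -0.19] F [-2.15 -4.76  4.66] turn [ 0.62  0.17 -0.  ] shift cm [ 0.   -0.18 -0.44]
```

```bash
python3 -m crank '[[0.2,0.1,0,0,0.02,0.1,-1],[0.2,0.1,0,0,0.02,0.1,-1],[0.2,0,0,0,0.02,0.1,-1],[0.1,0,0,0,0.02,0.1,-1],[0.1,0,0,0,0.02,0.1,-1],[0.1,0,0,0,0.02,0.1,-1],[0.1,0,0,0,0.02,0.1,-1],[0.1,0,0,0,0.02,0.1,-1],[0.1,0,0,0,0.02,0.1,-1],[0.1,0,0,0,0.02,0.1,-1]]'; python3 p.py
```

```text
clock: 13.1
eef_pos: [554.9, -129.5, 96.1]
tcp_rot: [-1.564, -0.0, -0.198]
contact_force: [-2.2, -4.4, 4.6]
opening: 0.127
along 41.48304209932291 across 0.1426106355860846 F along -4.737859395123958 across -1.293853451567792 turn to upright:
e [ 554.86 -129.55   96.07] ro [-1.56 -0.   -0.2 ] F [-2.2  -4.39  4.62] turn [-0.38 -0.05  0.03] shift cm [ 0.   -0.2  -0.96]
```

```bash
python3 -m crank '[[-0.2,0,0,0,0.02,0.1,-1],[-0.1,0,0,0,0.02,0.1,-1],[0,0,0,0,0.02,0.1,-1],[0.05,0,0,0,0.02,0.1,-1],[0.05,0,0,0,0.02,0.1,-1],[0.05,0,0,0,0.02,0.1,-1],[0.05,0,0,0,0.02,0.1,-1],[0.05,0,0,0,0.02,0.1,-1],[0.05,0,0,0,0.02,0.1,-1],[0.05,0,0,0,0.02,0.1,-1]]'; python3 p.py
```

```text
clock: 13.93
eef_pos: [555.6, -124.9, 94.1]
tcp_rot: [-1.572, -0.0, -0.195]
contact_force: [-3.6, -10.1, 4.5]
opening: 0.13
along 46.133291983734054 across -0.047797902691428265 F along -10.56601751017638 across -1.5740444974394454 turn to upright:
e [ 555.58 -124.95   94.12] ro [-1.57 -0.   -0.19] F [ -3.61 -10.05   4.45] turn [0.06 0.13 0.01] shift cm [ 0.02 -0.39 -1.43]
```

```bash
python3 -m crank '[[0,0,0,0,0.05,-0.03,-1],[0,0,0,0,0.08,0,-1],[0,0,0,0,0.08,0,-1],[0,0,0,0,0.08,0,-1],[0,0,0,0,0.08,0,-1],[0,0,0,0,0.08,0,-1],[0,0,0,0,0.08,0,-1],[0,0,0,0,0.08,0,-1],[0,0,0,0,0.08,0,-1],[0,0,0,0,0,0,-1]]'; python3 p.py
```

```text
clock: 14.77
eef_pos: [555.2, -125.5, 86.0]
tcp_rot: [-1.572, 0.001, -0.194]
contact_force: [-1.2, -3.8, 2.0]
opening: 0.129
along 45.518798642019306 across -0.35367392896338307 F along -4.004218222144316 across -0.44602551479522917 turn to upright:
e [ 555.16 -125.49   86.01] ro [-1.57  0.   -0.19] F [-1.22 -3.84  2.  ] turn [ 0.09  0.16 -0.04] shift cm [ 0.05 -1.2  -1.37]
```

```bash
python3 -m crank '[[0,0.1,0,0,0.08,-0.03,-1],[0,0,0,0,0.08,-0.02,-1],[0,0,0,0,0.08,0,-1],[0,0,0,0,0.08,0,-1],[0,0,0,0,0.07,0,-1],[0,0,0,0,0.06,0,-1],[0,0,0,0,0.06,0,-1],[0,0,0,0,0.04,0,-1],[0,0,0,0,0.03,0,-1],[0,0,0,0,0,0,-1]]'; python3 p.py
python3 - <<'E'
from h import *
w=cams.grab_frame("wrist");im=cams.grab_frame("side")
u=proj("side",(555,-125,60)).astype(int)
cv2.imwrite("pics/s8.png",cv2.resize(im[u[1]-40:u[1]+40,u[0]-50:u[0]+50],None,fx=6,fy=6,interpolation=cv2.INTER_CUBIC))
cv2.imwrite("pics/w8.png",cv2.resize(w[150:260,240:400],None,fx=4,fy=4,interpolation=cv2.INTER_CUBIC))
E
```

```text
clock: 15.6
eef_pos: [555.2, -125.7, 80.0]
tcp_rot: [-1.572, 0.001, -0.196]
contact_force: [-2.5, -3.8, 4.9]
opening: 0.13
along 45.35592847590923 across -0.29940573892809047 F along -4.229431844022825 across -1.65437542499414 turn to upright:
e [ 555.18 -125.66   79.97] ro [-1.57  0.   -0.2 ] F [-2.45 -3.82  4.95] turn [ 0.05  0.03 -0.03] shift cm [ 0.05 -1.8  -1.35]
```

View pics/s8.png

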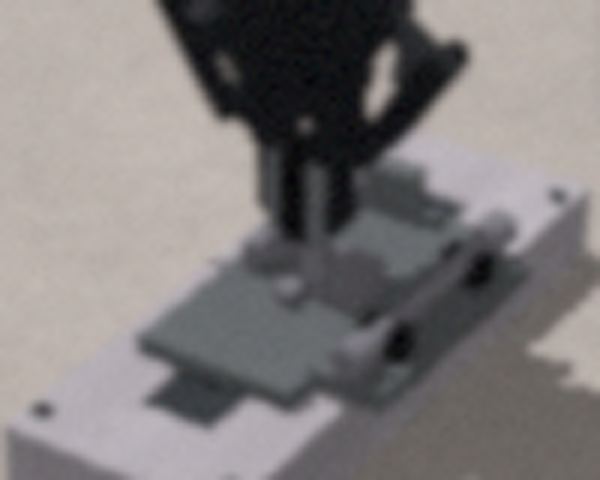

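View pics/w8.png

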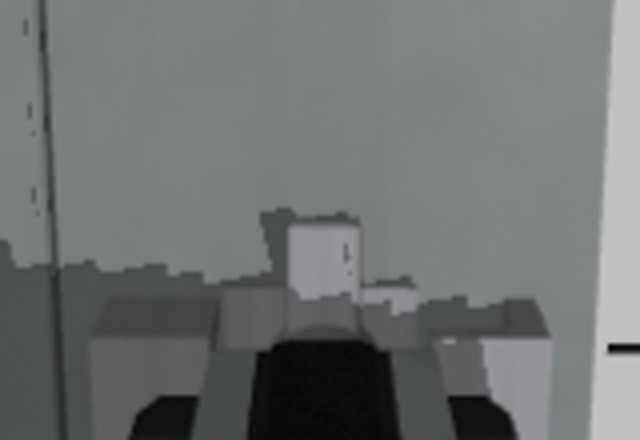

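```bash
python3 -m crank '[[0,3,0,0,0.01,0,-1],[0,5,0,0,0.01,0,-1],[0,5,0,0,0.01,0,-1],[0,5,0,0,0.01,0,-1],[0,5,0,0,0.01,0,-1],[0,5,0,0,0.01,0,-1],[0,5,0,0,0.01,0,-1],[0,5,0,0,0.01,0,-1],[0,5,0,0,0,0,-1],[0,0,0,0,0,0,-1]]'; python3 p.py
```

```text
clock: 16.53
eef_pos: [555.3, -126.1, 79.7]
tcp_rot: [-1.572, -0.001, -0.982]
contact_force: [-3.3, -3.5, 3.5]
opening: 0.125
along 44.9834417657402 across -0.07768072397537054 F along -4.1103611864014304 across -2.5578158459319966 turn to upright:
e [ 555.33 -126.07   79.69] ro [-1.57 -0.   -0.98] F [-3.31 -3.53  3.47] turn [  0.08 -45.     0.05] shift cm [ 0.95 -1.83 -0.91]
```

```bash
python3 -m crank '[[0,5,0,0,0.01,0,-1],[0,5,0,0,0.01,0,-1],[0,5,0,0,0.01,0,-1],[0,5,0,0,0.01,0,-1],[0,5,0,0,0.01,0,-1],[0,5,0,0,0.01,0,-1],[0,5,0,0,0,0,-1],[0,5,0,0,0,0,-1],[0,4,0,0,0,0,-1],[0,0,0,0,0,0,-1]]'; python3 p.py
python3 - <<'E'
from h import *
print(st()[2]["wrist_torque"])
w=cams.grab_frame("wrist")
cv2.imwrite("pics/w9.png",cv2.resize(w[130:380,200:440],None,fx=2.4,fy=2.4,interpolation=cv2.INTER_CUBIC))
E
```

```text
clock: 17.37
eef_pos: [555.8, -126.9, 79.5]
tcp_rot: [-1.569, -0.003, -1.755]
contact_force: [-2.2, -2.6, 3.0]
opening: 0.13
along 44.215243505857494 across 0.5147409438024688 F along -2.971609830689303 across -1.6489483058937642 turn to upright:
e [ 555.76 -126.94   79.49] ro [-1.57 -0.   -1.76] F [-2.2  -2.59  3.02] turn [  0.05 -89.28   0.21] shift cm [ 1.24 -1.85 -0.05]
[-0.58  0.42 -0.09]
```

View pics/w9.png

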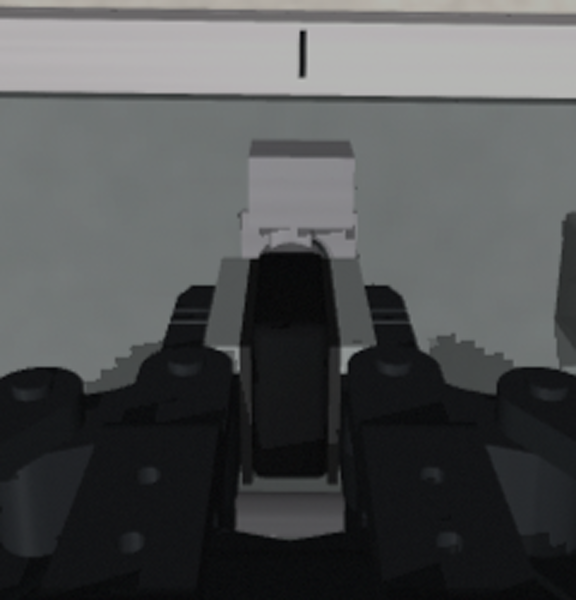

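```bash
python3 -m crank '[[0,1,0,0,0,0,-1],[0,0,0,0,0,0,-1],[0,0,0,0,0,0,-0.6],[0,0,0,0,0,0,-0.4],[0,0,0,0,0,0,-0.3],[0,0,0,0,0,0,-0.3],[0,0,0,0,0,0,-0.3],[0,0,0,0,0,0,-0.3],[0,0,0,0,0,0,-0.3],[0,0,0,0,0,0,-0.3]]'; python3 p.py
python3 - <<'E'
from h import *
w=cams.grab_frame("wrist")
cv2.imwrite("pics/w10.png",cv2.resize(w[130:380,200:440],None,fx=2.4,fy=2.4,interpolation=cv2.INTER_CUBIC))
E
```

```text
clock: 18.25
eef_pos: [556.6, -124.9, 78.6]
tcp_rot: [-1.568, 0.0, -1.758]
contact_force: [0.6, 0.8, -0.1]
opening: 0.349
along 46.33735308260746 across 0.9290391478285667 F along 0.8730050673167247 across 0.38982105082085644 turn to upright:
e [ 556.58 -124.94   78.64] ro [-1.57  0.   -1.76] F [ 0.55  0.78 -0.09] turn [ -0.12 -89.47   0.11] shift cm [ 1.45 -1.94 -0.08]
```

View pics/w10.png

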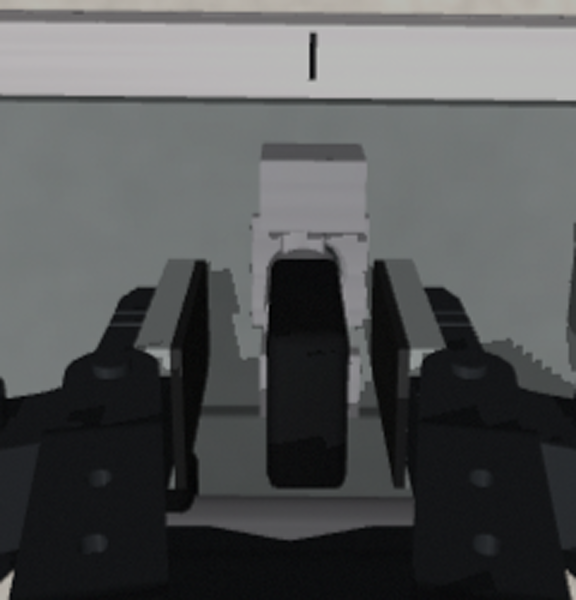

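```bash
python3 -m crank '[[0,0,0,0.1,-0.5,0,-0.3],[0,0,0,0,-1,0,-0.3],[0,0,0,0,-2,0,-0.3],[0,0,0,0,-2,0,-0.3],[0,0,0,0,-2,0,-0.3],[0,0,0,0,-3,0,-0.3],[0,0,0,0,-3,0,-0.3],[0,0,0,0,-3,0,-0.3],[0,0,0,0,0,0,-0.3],[0,0,0,0,0,0,-0.3]]'
python3 - <<'E'
from h import *
e,ro,s=st();a=(e,ro);np.savez("w11.npz",e=e,ro=ro)
w=cams.grab_frame("wrist")
cv2.imwrite("pics/w11.png",w)
im=cams.grab_frame("side");u=proj("side",(555,-125,60)).astype(int)
cv2.imwrite("pics/s11.png",cv2.resize(im[u[1]-40:u[1]+40,u[0]-50:u[0]+50],None,fx=6,fy=6,interpolation=cv2.INTER_CUBIC))
E
```

```text
clock: 19.13
eef_pos: [554.8, -126.2, 257.9]
tcp_rot: [-1.567, 0.0, -1.759]
contact_force: [-0.2, -0.1, -0.5]
opening: 0.35
```

View pics/w11.png

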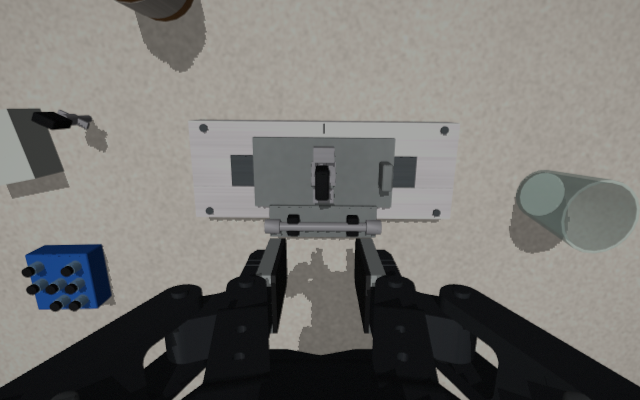

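View pics/s11.png

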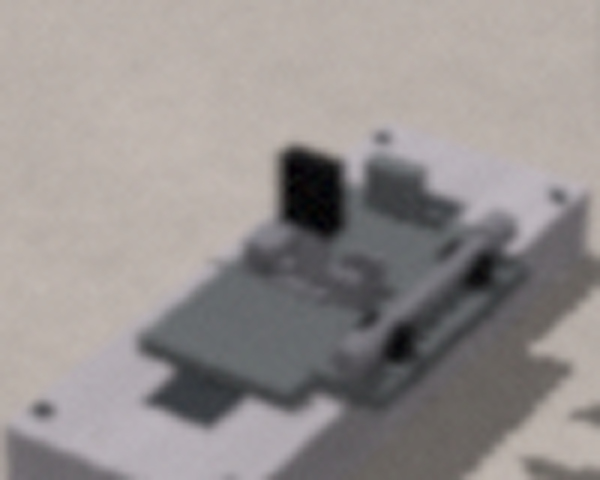

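Run:
```python
from h import *
w=cv2.imread("pics/w11.png")
cv2.imwrite("pics/w11c.png",cv2.resize(w[130:230,260:390],None,fx=5,fy=5,interpolation=cv2.INTER_CUBIC))
print(order.sign_off(), st()[2]["contact_force"])
```

```text
the job is handed in; nothing more can be done
the job is handed in; nothing more can be done
```

View pics/w11c.png

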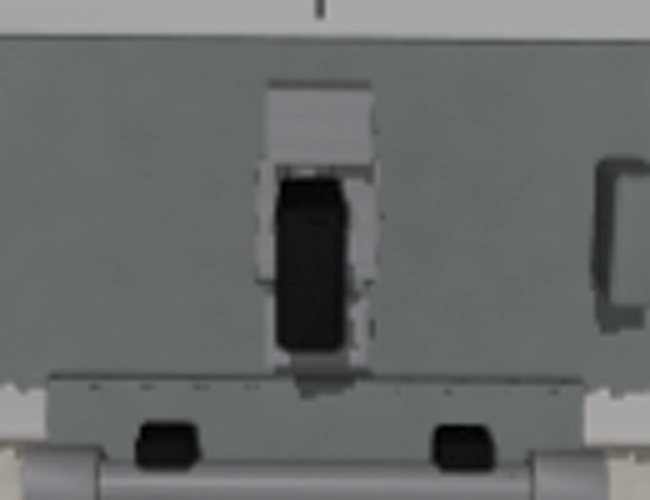

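The carriage is fastened to the rail, and I handed the job in at about 19.2 s; it reports no verdict.

**What I did:** I took the thumbscrew from the stand, set its shank in the carriage hole with the wings along the rail, and slid it in +y, pressing lightly on the strip. The foot dropped into the hidden hole about 3 to 4 mm past the rail's middle, shown by a 2 mm fall and about 10 N of side force. I then pushed the screw home, turned it about 89° clockwise under the keepers, let go and lifted clear.

**Last checks:**
- **Position:** the tool height before release puts the grip point at about 88 mm. I inferred this from the tool height and did not measure it again after letting go. The pictures show the screw upright, wings across the rail under both keepers.
- **Turn:** it ended about 1° short of square by the tool's yaw. I saw no torque rise that would confirm it had reached the stop.
- **Forces:** no reading passed about 12 N, but I read them only at the end of each call, so short peaks in between could have been missed.
- **Rest of the scene:** the arm stood clear at about 258 mm. The rack and beaker stand upright in the last picture and the bottle is only partly in view; I never moved near them, and I did not measure their positions again.
- **Disagreement:** the wrist camera put the screw's axis 1 to 2 mm off the tool axis, within calibration. The play in the holes took it up.

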